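Strip the washing mandrel and dock the ring carriage

ROBOT

A 6-joint arm with a two-finger parallel gripper is mounted at the origin on the work surface. World frame = base frame: x ahead of the robot, y to its left, z up, the work surface at z = 0. Lengths are in m, angles in rad, forces in N, time in s.
With the tool pointing down it reaches from about 0.275 to 0.85 m from the base axis. Payload 5.2 kg.
Tool frame: the origin (TCP) lies midway between the tips of the shut fingers; the grasp point (between the pads) lies 19 mm behind it; x points along the fingers, y is the direction in which the jaws open and shut, and the axes are right-handed (so a half turn about x gives the same grasp; the last joint's range is limited). The gripper opens to 85 mm and grips with 20 to 120 N. Pads are 22 mm wide; open, the fingers measure 114 mm over their backs; the gripper's body (76 mm by 85 mm) begins 54 mm behind the grasp point. The pads swing forward as they close: fully open they stand 13 mm farther back than shut.
Start: joints at [-1.512, 0.259, 1.535, -0, 1.348, -0.203], TCP at [0.142, -0.531, 0.21] pointing down, gripper open.
Joint ranges: [-3.14, 3.14], [-0.91, 2.08], [0.19, 2.58], [-1.22, 4.36], [0.22, 2.71], [-3.12, 3.12]. Speed limits (rad/s): [2.57, 2.57, 3.14, 3.14, 3.14, 3.14].

INTERFACE

Orientations are given as a rotation vector (axis times angle).
In Python, from bench import bot gives the robot as it stands. Calls block until the motion is done:
- bot.move_pose(position, orientation): joint-space move of the TCP to a pose.
- bot.move_straight(position, rot=None, feed=0.15): straight line of the TCP; rot=None keeps the orientation; feed is the mean speed in m/s.
- bot.move_j(angles): joint-space move.
- bot.command_gripper(opening, force=None): finger opening in m; force is the grip in N (None keeps the last); returns when the fingers have stopped.
- bot.wait(seconds).
- bot.solve_ik(position, orientation): joint angles nearest the present ones, or None.
- bot.read_state(): the state.
- bot.grab_frame(name): name is "scene" or "side" or "wrist"; returns a dict with "img" (480x640x3 uint8, red, green, blue), "K" (3x3 intrinsics, pixels), "extrinsics" (4x4, takes a point from camera to world coordinates); the wrist camera has in their place "T_tool_cam" (4x4, takes a point from camera to tool coordinates, whose origin is the TCP and whose axes are the tool frame's). Camera axes: x right, y down, z forward; pixel columns grow to the right and rows downward; lengths in m; the calibration is good to about 2 mm. A picture is of the moment at which its call begins: read the wrist's pose just before it. There is no depth.
A pose or a line that the arm cannot do raises bot.IKError and nothing moves.
- bot.hand_in(): hands the job in, once; it reports no verdict.
The state is a dict: "t": time; "joint_pos": joint angles; "dq": joint speeds; "joint_efforts": joint torques, N m; "position": TCP position; "ee_rot": TCP orientation; "contact_force": force on the tool from outside, world axes, zero at the start; "moment": the same for the moment, N m; "grip_width": finger opening in m.
Only numpy, scipy, OpenCV 4.12 (cv2) and the standard library are available. Lean on these libraries where they do the work, as an engineer would, in place of code of your own. Each camera call takes 0.05 s, during which the arm holds its last target.

TASK

Turn the red keeper knob until it clicks past its detent so that the yellow arm swings clear of the bar end, slide the black stop collar off the bar and put it in the blue box, then slide every brass ring off the bar and put them all in the aluminium carriage tray. When the rings are in, push the carriage along its slide to the blue end block until its spring catch snaps it fully home, and finish with the keeper knob clicked back so that the yellow arm lies across the bar end again. Leave the other things on the bench where they are; anything dropped is to be picked up and put in its proper place.

Things in the scene. Friction and masses are not known exactly. Their poses are not given: they have to be found in the camera images.
- stand: fixed mandrel stand: dark base plates 12 mm thick, a blue headstock block (75 x 45 x 130 mm high) and a level steel bar, diameter 20 mm, that runs 190 mm from the headstock towards the stand's -y, its axis 110 mm above the table. Origin on the table under the bar's axis, y along the bar. A blue post carries the keeper at x = +95 mm, y = -98 mm of this frame.
- bar_end (a point): centre of the free end of the bar, on its axis (stand frame: 0, -85, 110 mm); the bar runs to its +y.
- bar_root (a point): where the bar enters the headstock, on its axis (stand frame: 0, +105, 110 mm)
- keeper (a joint): angle of the red keeper knob about its vertical axis, rad: 0 = locked (yellow arm across the bar end), 1.4 = clear; it grows counter-clockwise seen from above. Stable at both stops; between them an over-centre spring detent resists with about 0.25 N m at first, falling to nothing at 0.7 rad, and then snaps it on the same way, from either stop. If let go before the middle it springs back.
- keeper_grip (a point): grip point in the red bar of the keeper knob, on its turning axis, 147 mm above the table, turning with it. The bar is 42 mm long (point x), 14 mm thick (point y) and 36 mm high (122 to 158 mm above the table), free on both sides, above a black disc; a steel spring strut and its post (94 mm high) stand beside it on the side away from the bar. The disc has 42 mm diameter.
- keeper_tip (a point): tip of the yellow keeper arm (105 mm long, 9 mm wide, 16 mm high, at the height of the bar) in line with the knob's bar: when locked it stands 9 mm in front of the bar's end face and stops the collar; turned to 1.4 rad it points along the stand's -y, about 80 mm beside the bar's line.
- collar: black octagonal stop collar, loose on the bar, 50 mm across flats, 24 mm thick, hole 30 mm across flats, about 0.1 kg, outermost on the bar. Origin at its centre, its y is the hole's axis; flats face its x and z. It hangs on the bar with its centre 5 mm below the bar's axis.
- ring0: brass octagonal ring (may be absent), 60 mm across flats, 30 mm thick, hole 32 mm across flats, about 0.22 kg. Origin at its centre, its y is the hole's axis; flats face its x and z. It hangs loose on the bar with its centre 6 mm below the bar's axis. ring0 is nearest the headstock, ring3 nearest the free end; present rings may have gaps between them or nearly touch. Any attitude in the tray is good.
- ring1: brass octagonal ring (may be absent), 60 mm across flats, 30 mm thick, hole 32 mm across flats, about 0.22 kg. Origin at its centre, its y is the hole's axis; flats face its x and z. It hangs loose on the bar with its centre 6 mm below the bar's axis. ring0 is nearest the headstock, ring3 nearest the free end; present rings may have gaps between them or nearly touch. Any attitude in the tray is good.
- ring2: brass octagonal ring (may be absent), 60 mm across flats, 30 mm thick, hole 32 mm across flats, about 0.22 kg. Origin at its centre, its y is the hole's axis; flats face its x and z. It hangs loose on the bar with its centre 6 mm below the bar's axis. ring0 is nearest the headstock, ring3 nearest the free end; present rings may have gaps between them or nearly touch. Any attitude in the tray is good.
- ring3: brass octagonal ring (may be absent), 60 mm across flats, 30 mm thick, hole 32 mm across flats, about 0.22 kg. Origin at its centre, its y is the hole's axis; flats face its x and z. It hangs loose on the bar with its centre 6 mm below the bar's axis. ring0 is nearest the headstock, ring3 nearest the free end; present rings may have gaps between them or nearly touch. Any attitude in the tray is good.
- slide: fixed transfer slide with two steel rails, 130 x 400 mm; origin on the table, the carriage runs towards its -y, where a blue end block 50 mm high stands.
- carriage (a joint): travel of the carriage along the slide's -y, m: starts at 0, 0.08 = fully home. An over-centre spring holds it at 0 and resists with up to about 9 N over the first 30 mm, then falls off; past about 0.055 the spring catch pulls it home by itself.
- carriage_floor (a point): centre of the tray's inner floor (33 mm above the table), moving with the carriage; axes parallel to the slide's. Inside 160 mm (x) by 200 mm (y), walls 14 mm high above this floor, 5 mm thick.
- carriage_push (a point): centre, 6 mm below the top edge, of the outer (+y) face of the red push plate at the tray's +y end; the plate is 70 mm wide, 8 mm thick and its top is 78 mm above the table. Push here towards the slide's -y.
- bluebox: loose blue open box for the collar, 130 x 130 x 28 mm, walls and floor 4 mm, 0.35 kg. Origin under its centre. It may get knocked aside. It and the yellow tin may have each other's places.
- tin: bystander: yellow jar with a dark lid, diameter 64, height 55 mm
- oiler: bystander: white bottle with a red cap, 150 mm high
- cleaner: bystander: white bottle with a grey cap, 130 mm high
- driver: bystander: screwdriver, 200 mm
- spanner: bystander: steel spanner, 170 mm
- brush: bystander: brush, 190 mm
- gaugebox: bystander: dark wooden box, 110 x 70 x 40 mm
Not all that is in view belongs to the job. What is meant by the collar is not purple, and is the smaller of those in its own colour. Leave any green or purple look-alike of the ring1 alone.

How it is judged:
On the way, in this order (a step that is already met when the one before it is completed fails the run):
1. the keeper knob is clicked over to clear (value of joint keeper above 1.15 rad), for 0.2 s.
2. the collar is in the blue box, let go (x of collar in the frame of bluebox between -0.06 and 0.06 m and y of collar in the frame of bluebox between -0.06 and 0.06 m and z of collar in the frame of bluebox between 0 and 0.05 m and contact force between the fingers and collar below 0.1 N), for 0.2 s.
3. every ring is in the carriage tray (x of ring0 in the frame of carriage_floor between -0.078 and 0.078 m and y of ring0 in the frame of carriage_floor between -0.098 and 0.098 m and z of ring0 in the frame of carriage_floor between 0 and 0.06 m and x of ring1 in the frame of carriage_floor between -0.078 and 0.078 m and y of ring1 in the frame of carriage_floor between -0.098 and 0.098 m and z of ring1 in the frame of carriage_floor between 0 and 0.06 m and x of ring2 in the frame of carriage_floor between -0.078 and 0.078 m and y of ring2 in the frame of carriage_floor between -0.098 and 0.098 m and z of ring2 in the frame of carriage_floor between 0 and 0.06 m and x of ring3 in the frame of carriage_floor between -0.078 and 0.078 m and y of ring3 in the frame of carriage_floor between -0.098 and 0.098 m and z of ring3 in the frame of carriage_floor between 0 and 0.06 m), for 0.2 s.
4. the carriage is pushed home into its catch (value of joint carriage above 0.075 m), for 0.2 s.
At the end, for the whole second after the job is handed in: every ring's centre is inside the tray's walls, under 60 mm above its floor; the collar's centre is inside the blue box, under 50 mm above its underside; the rings are at rest; the carriage is home (over 75 of 80 mm) and the keeper knob back at locked (under 0.25 rad) (all of step 3 and x of collar in the frame of bluebox between -0.06 and 0.06 m and y of collar in the frame of bluebox between -0.06 and 0.06 m and z of collar in the frame of bluebox between 0 and 0.05 m and linear speed of each of ring0, ring1, ring2, ring3 below 0.02 m/s and value of joint carriage above 0.075 m and value of joint keeper below 0.25 rad); the robot touches nothing.
It fails at once if a bystander is moved more than 80 mm (distance of any of tin, oiler, driver, spanner, brush, gaugebox, cleaner from where it was at the start of the episode above 0.08 m).
Of ring0, ring1, ring2, ring3 only 2 to 4 are there at a start; the rules pass over those that are not, and their reading is None.
At some moment in a run one of bluebox may be knocked a few centimetres aside while the robot is not near it.
Once in a run the grip may slacken for a moment while it holds something.
It also fails if it takes over 210 s, if anything falls off the work surface, if the arm or the gripper's body presses on something with over 40 N, if the wrist force passes 120 N, or if a joint passes its speed limit or range.

## Working session

There is one attempt and no reset: what is moved stays moved. The work goes in short steps, each a Python script; the robot and the scene stay as the last script left them, time stands still between calls to the robot, and variables do not carry over. Pictures are saved under pics/ and viewed, and the job is handed in when it is done.

```bash
ls; mkdir -p pics; python3 - <<'E'
from bench import bot
import cv2
s=bot.read_state();print(s)
for n in("scene","side","wrist"):
    f=bot.grab_frame(n);cv2.imwrite(f"pics/{n}0.png",f["img"][:,:,::-1]);print(n,f["K"].tolist(),(f["extrinsics"] if "extrinsics" in f else f["T_tool_cam"]).tolist())
E
```

```text
pics
{'t': 0.0, 'joint_pos': array([-1.51183939e+00,  2.59343426e-01,  1.53611662e+00,  2.59928830e-05,
        1.34800415e+00, -2.02797707e-01]), 'dq': array([ 0.00058749,  0.00173119,  0.00167505, -0.00064805,  0.00061637,
       -0.00063154]), 'joint_efforts': array([-9.74204377e-04, -4.46043885e+01, -2.90571284e+01, -5.02686307e-04,
        1.15435771e-02, -2.13610258e-05]), 'position': array([ 0.14232493, -0.53066252,  0.20876105]), 'ee_rot': array([ 2.08272888,  0.27607947, -2.08239329]), 'contact_force': array([-0.18799564,  1.15192213,  1.03689892]), 'moment': array([-0.02425055,  0.04479536, -0.05258362]), 'grip_width': 0.08502888520563127}
scene [[561.9921917653367, 0.0, 320.5558333673312], [0.0, 561.9921917653367, 240.23178287508014], [0.0, 0.0, 1.0]] [[-0.4091186347496532, 0.6092035075504213, -0.6793327822862986, 1.483901753902452], [0.9122741579295688, 0.25722084521149724, -0.3187370351286135, 0.43012644744129946], [-0.0194371673470134, -0.7501390025701548, -0.6609944578803799, 1.059084438638129], [0.0, 0.0, 0.0, 1.0]]
side [[615.3853856861473, 0.0, 313.8984689863496], [0.0, 615.3853856861473, 258.6456955041703], [0.0, 0.0, 1.0]] [[0.7055530533820539, -0.36590677409983646, 0.6068831201566837, -0.3230079118814507], [-0.7084443227388452, -0.38517913652139923, 0.5913913039331302, -0.8519463322837316], [0.01736463193849636, -0.8472008412746532, -0.5309888926344505, 0.8746417095826826], [0.0, 0.0, 0.0, 1.0]]
wrist [[392.2497234920184, 0.0, 317.88932397355313], [0.0, 392.2497234920184, 234.53760468114987], [0.0, 0.0, 1.0]] [[-4.051964839640609e-05, -0.31175919712120614, 0.9501611449477912, -0.16427709255174242], [0.999999782574674, -0.000638015098740007, -0.00016669534024855312, 6.969381156984866e-05], [0.0006581859621524625, 0.950160931604259, 0.3117591551890089, -0.07934293397273652], [0.0, 0.0, 0.0, 1.0]]
```

View pics/scene0.png

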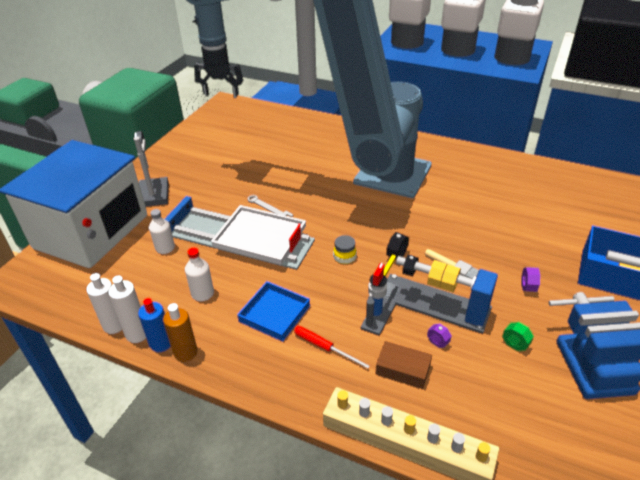

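View pics/side0.png

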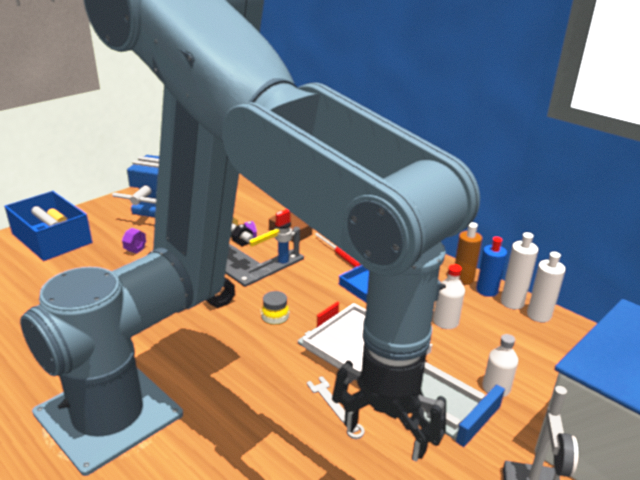

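View pics/wrist0.png

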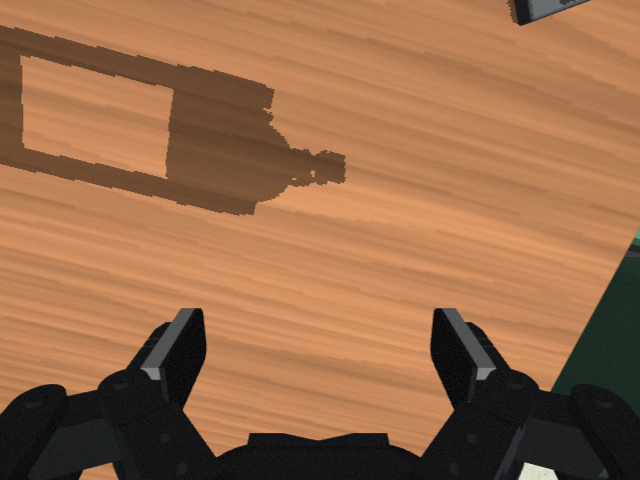

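```bash
cat > h.py <<'E'
from bench import bot
import numpy as np, cv2
from scipy.spatial.transform import Rotation as R
def cam(name):
    s=bot.read_state(); f=bot.grab_frame(name)
    if name=="wrist":
        T=np.eye(4);T[:3,:3]=R.from_rotvec(s["ee_rot"]).as_matrix();T[:3,3]=s["position"]
        E=T@f["T_tool_cam"]
    else: E=f["extrinsics"]
    return f["img"],f["K"],E
def save(name,fn,crop=None,k=1):
    im,K,E=cam(name); np.savez("pics/"+fn+".npz",K=K,E=E)
    cv2.imwrite("pics/"+fn+"_full.png",im[:,:,::-1])
    if crop: x0,y0,x1,y1=crop; im=im[y0:y1,x0:x1]
    im=cv2.resize(im,None,fx=k,fy=k,interpolation=cv2.INTER_CUBIC)
    cv2.imwrite("pics/"+fn+".png",im[:,:,::-1])
def ray(fn,u,v):
    d=np.load("pics/"+fn+".npz");K=d["K"];E=d["E"]
    r=E[:3,:3]@np.linalg.inv(K)@np.array([u,v,1.]);return E[:3,3],r/np.linalg.norm(r)
def atz(fn,u,v,z):
    o,r=ray(fn,u,v);return o+r*(z-o[2])/r[2]
def tri(*obs):
    A=np.zeros((3,3));b=np.zeros(3);L=[]
    for fn,u,v in obs:
        o,r=ray(fn,u,v);P=np.eye(3)-np.outer(r,r);A+=P;b+=P@o;L.append((o,P))
    p=np.linalg.solve(A,b);return p,[round(float(np.linalg.norm(P@(p-o)))*1000,1) for o,P in L]
def proj(fn,p):
    d=np.load("pics/"+fn+".npz");K=d["K"];E=d["E"]
    q=np.linalg.inv(E)@np.append(p,1);q=K@q[:3];return q[:2]/q[2]
def rot(xaxis,yaxis):
    x=np.array(xaxis,float);x/=np.linalg.norm(x);y=np.array(yaxis,float);y-=x*(x@y);y/=np.linalg.norm(y)
    return R.from_matrix(np.c_[x,y,np.cross(x,y)]).as_rotvec()
def down(yaw): # jaw axis direction angle in xy
    return rot([0,0,-1],[np.cos(yaw),np.sin(yaw),0])
E
python3 - <<'E'
from h import *
save("scene","s1",(330,210,530,360),4)
save("side","d1",(190,180,350,300),5)
for n,u,v in [("keeper base",375,325),("headstock",482,322),("tin",344,258),("box",274,310),("tray",262,240),("endblock",178,215)]:
    print(n,atz("s1",u,v,0).round(3))
E
```

```text
keeper base [0.628 0.169 0.   ]
headstock [0.517 0.404 0.   ]
tin [0.438 0.009 0.   ]
box [ 0.682 -0.08   0.   ]
tray [ 0.46  -0.235  0.   ]
endblock [ 0.458 -0.526  0.   ]
```

View pics/s1.png

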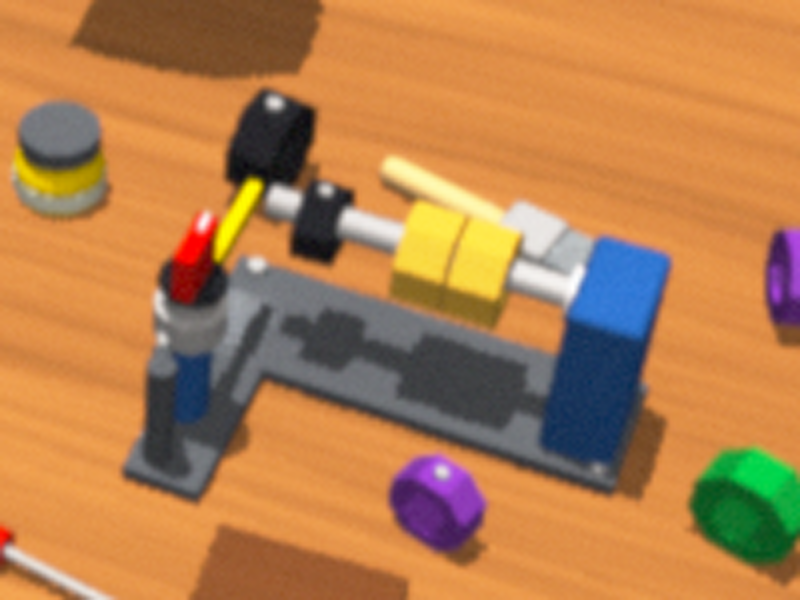

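View pics/d1.png

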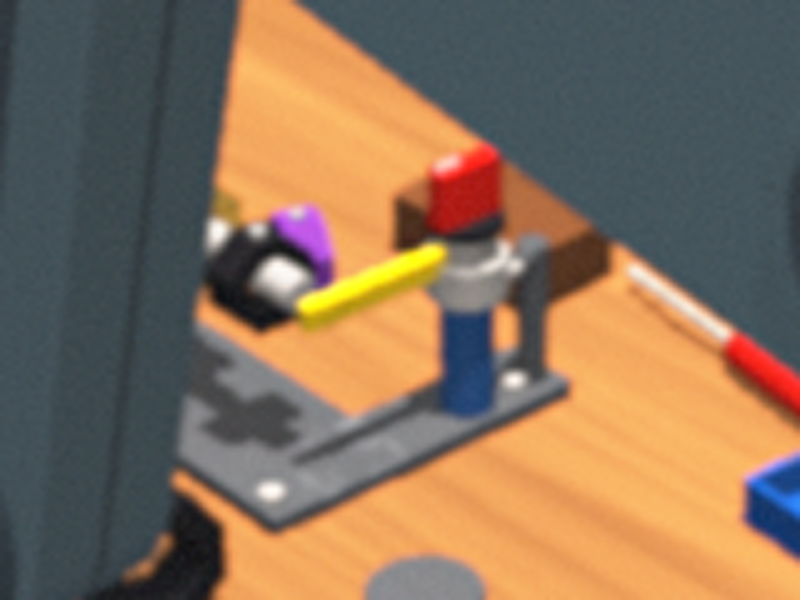

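```bash
python3 - <<'E'
from h import *
for p in [(.55,.1,.36),(.62,.17,.13),(.52,.25,.09),(.68,-.08,.03),(.46,-.235,.06)]:
    for d in (-90,-45,0,45,90,135,180,225):
        q=bot.solve_ik(p,down(np.radians(d)));print(p,d,None if q is None else np.round(q,2))
q0=bot.read_state()
bot.move_straight((.142,-.531,.36))
bot.move_pose((.50,-.05,.38),down(np.pi)); save("wrist","w1"); print(bot.read_state()["t"])
bot.move_pose((.60,.12,.36),down(np.pi)); save("wrist","w2"); print(bot.read_state()["t"])
save("side","d2"); save("scene","s2")
E
```

```text
(0.55, 0.1, 0.36) -90 [-0.02  0.22  1.22 -0.    1.69  1.55]
(0.55, 0.1, 0.36) -45 [-0.02  0.22  1.22 -0.    1.69  0.77]
(0.55, 0.1, 0.36) 0 [-0.02  0.22  1.22 -0.    1.69 -0.02]
(0.55, 0.1, 0.36) 45 [-0.02  0.22  1.22 -0.    1.69 -0.81]
(0.55, 0.1, 0.36) 90 [-0.02  0.22  1.22  0.    1.69 -1.59]
(0.55, 0.1, 0.36) 135 [-0.02  0.22  1.22  0.    1.69 -2.38]
(0.55, 0.1, 0.36) 180 None
(0.55, 0.1, 0.36) 225 [-0.02  0.22  1.22  0.    1.69  2.34]
(0.62, 0.17, 0.13) -90 [ 0.09  0.48  1.41 -0.    1.25  1.67]
(0.62, 0.17, 0.13) -45 [ 0.09  0.48  1.41 -0.    1.25  0.88]
(0.62, 0.17, 0.13) 0 [ 0.09  0.48  1.41 -0.    1.25  0.09]
(0.62, 0.17, 0.13) 45 [ 0.09  0.48  1.41 -0.    1.25 -0.69]
(0.62, 0.17, 0.13) 90 [ 0.09  0.48  1.41 -0.    1.25 -1.48]
(0.62, 0.17, 0.13) 135 [ 0.09  0.48  1.41  0.    1.25 -2.26]
(0.62, 0.17, 0.13) 180 [ 0.09  0.48  1.41 -0.    1.25 -3.05]
(0.62, 0.17, 0.13) 225 [0.09 0.48 1.41 0.   1.25 2.45]
(0.52, 0.25, 0.09) -90 [ 0.25  0.41  1.63 -0.    1.1   1.83]
(0.52, 0.25, 0.09) -45 [ 0.25  0.41  1.63 -0.    1.1   1.04]
(0.52, 0.25, 0.09) 0 [ 0.25  0.41  1.63 -0.    1.1   0.25
[... 738 characters left out ...]
.08, 0.03) 225 [-0.28  0.64  1.39  0.    1.11  2.08]
(0.46, -0.235, 0.06) -90 [-0.69  0.35  1.81 -0.    0.98  0.88]
(0.46, -0.235, 0.06) -45 [-0.69  0.35  1.81 -0.    0.98  0.1 ]
(0.46, -0.235, 0.06) 0 [-0.69  0.35  1.81 -0.    0.98 -0.69]
(0.46, -0.235, 0.06) 45 [-0.69  0.35  1.81  0.    0.98 -1.47]
(0.46, -0.235, 0.06) 90 [-0.69  0.35  1.81  0.    0.98 -2.26]
(0.46, -0.235, 0.06) 135 [-0.69  0.35  1.81  0.    0.98 -3.04]
(0.46, -0.235, 0.06) 180 [-0.69  0.35  1.81 -0.    0.98  2.45]
(0.46, -0.235, 0.06) 225 [-0.69  0.35  1.81  0.    0.98  1.67]
4.0083Traceback (most recent call last):
  File "<stdin>", line 8, in <module>
bench.IKError: the arm cannot take that pose within its joint ranges
```

```bash
python3 - <<'E'
from h import *
bot.move_pose((.50,.18,.38),down(np.pi/2)); save("wrist","w2"); print(bot.read_state()["t"])
bot.move_pose((.54,.26,.38),down(0.3)); save("wrist","w3"); print(bot.read_state()["t"])
E
```

```text
7.5917
8.9083
```

View pics/w1.png

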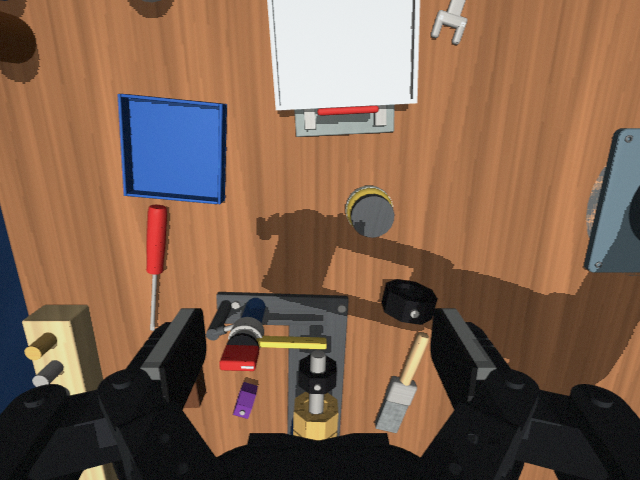

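View pics/w2.png

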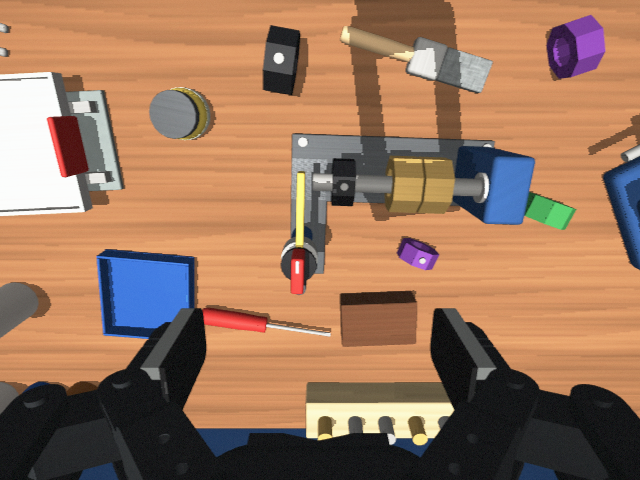

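View pics/w3.png

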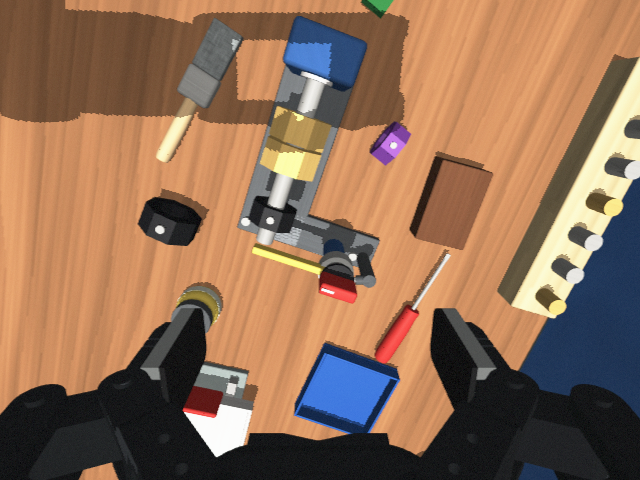

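```bash
python3 - <<'E'
import cv2
def c(f,x0,y0,x1,y1,k,o):
    im=cv2.imread(f"pics/{f}_full.png")[y0:y1,x0:x1];cv2.imwrite(f"pics/{o}.png",cv2.resize(im,None,fx=k,fy=k,interpolation=cv2.INTER_CUBIC))
c("w2",270,120,550,300,2.8,"w2a"); c("w3",230,10,390,310,2,"w3a")
E
```

```text
(no output)
```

View pics/w2a.png

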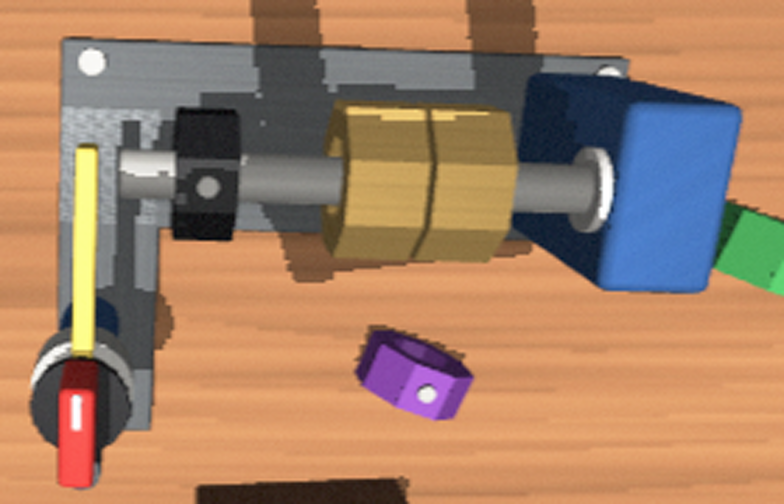

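View pics/w3a.png

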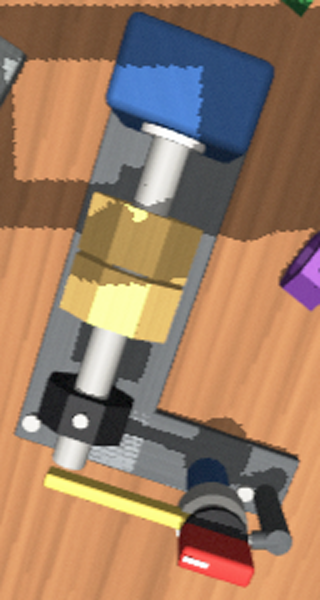

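```bash
python3 - <<'E'
import cv2
def c(f,x0,y0,x1,y1,k,o):
    im=cv2.imread(f"pics/{f}_full.png")[y0:y1,x0:x1];return cv2.resize(im,(400,400),interpolation=cv2.INTER_CUBIC)
import numpy as np
a=c("w2",280,160,360,240,5,"");b=c("w3",240,180,320,260,5,"")
a2=c("w2",260,230,340,310,5,"");b2=c("w3",300,230,380,310,5,"")
cv2.imwrite("pics/k1.png",np.hstack([a,b]));cv2.imwrite("pics/k2.png",np.hstack([a2,b2]))
E
```

```text
(no output)
```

View pics/k1.png

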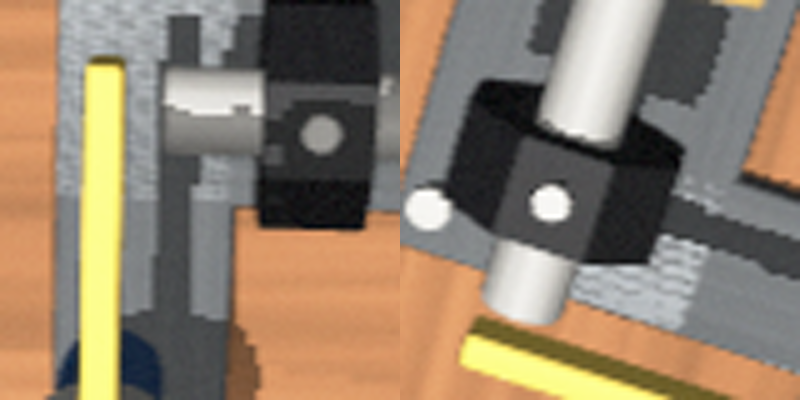

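View pics/k2.png

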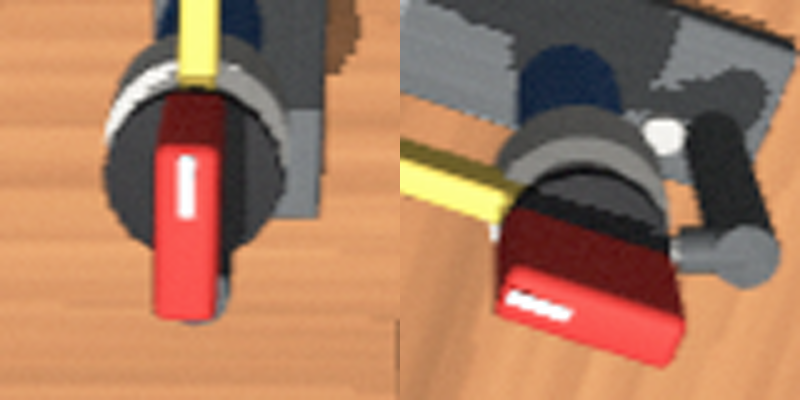

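```bash
python3 - <<'E'
from h import *
print("knobtop",tri(("w2",297.2,276.4),("w3",338,293.2)))
print("dot",tri(("w2",344.4,186.8),("w3",270.2,220.6)))
print("barend",tri(("w2",312.6,182),("w3",265,241.2)))
# knob long axis direction at z=.158
a=atz("w2",260+188/5,230+145/5,.158);b=atz("w2",260+184/5,230+320/5,.158);print("knob",a,b,np.degrees(np.arctan2(*(b-a)[[1,0]])))
for n,u,v in [("end",312.6,182),("root",270+590/2.8,120+190/2.8),("col l",280+262/5,160+134/5),("col r",280+372/5,160+134/5)]:
    print(n,atz("w2",u,v,.11 if n in("end","root") else .13))
for n,p in [("ringL",(270+425/2.8,120+107/2.8))]: pass
for n,u,v in [("rings left far top edge",270+345/2.8,120+162/2.8),("gap",270+433/2.8,120+162/2.8),("rings right",270+516/2.8,120+162/2.8)]:
    print(n,atz("w2",u,v,.134))
print("box",[atz("w2",u,v,.028).round(3).tolist() for u,v in [(99,250),(195,257),(192,339),(102,334)]])
print("plate",[atz("w2",u,v,.078).round(3).tolist() for u,v in [(50,119),(78,116),(88,173),(62,177)]])
E
```

```text
knobtop (array([0.59365134, 0.15706269, 0.15708037]), [0.3, 0.3])
dot (array([0.50071603, 0.20748686, 0.13379355]), [0.3, 0.3])
barend (array([0.50036689, 0.17341826, 0.10828492]), [0.4, 0.4])
knob [0.57291089 0.15803754 0.158     ] [0.61384543 0.15646817 0.158     ] -2.19555700587993
end [0.49971266 0.17364313 0.11      ]
root [0.50650843 0.3620259  0.11      ]
col l [0.50122607 0.19505344 0.13      ]
col r [0.50124848 0.21855731 0.13      ]
rings left far top edge [0.49099816 0.25869233 0.134     ]
gap [0.49102991 0.29170521 0.134     ]
rings right [0.49105986 0.32284057 0.134     ]
box [[0.611, -0.128, 0.028], [0.621, 0.006, 0.028], [0.754, -0.012, 0.028], [0.746, -0.147, 0.028]]
plate [[0.433, -0.126, 0.078], [0.43, -0.093, 0.078], [0.495, -0.094, 0.078], [0.499, -0.126, 0.078]]
```

```bash
python3 - <<'E'
from h import *
y0=np.radians(-92.2); K=(.5937,.1571)
bot.command_gripper(.05)
bot.move_pose((*K,.25),down(y0))
bot.move_straight((*K,.131),feed=.1)
bot.command_gripper(0.0,60); s=bot.read_state();print(s["grip_width"],s["contact_force"])
for a in (.35,.7,1.05,1.38):
    bot.move_pose((*K,.131),down(y0+a)); s=bot.read_state();print(a,s["t"],s["moment"].round(2),s["contact_force"].round(1),s["grip_width"])
bot.command_gripper(.05); bot.move_straight((*K,.25)); bot.wait(.2)
save("scene","s3",(330,210,530,360),4);save("wrist","w4")
print(bot.read_state()["t"])
E
```

```text
0.011501983181919704 [-0.96770033 -0.71870043  5.52275903]
0.35 13.0667 [-0.16  0.23 -0.19] [-0.6 -1.5  5.6] 0.01188813255912766
0.7 13.4917 [-0.29  0.17  0.05] [-1.4 -1.3  4.8] 0.01171034836253695
1.05 13.9167 [-0.37  0.22  0.17] [-1.  -1.7  5. ] 0.011313692942227793
1.38 14.3333 [-0.42  0.08  0.29] [-0.3 -3.1  5.1] 0.011467116734765224
16.025
```

View pics/w4.png

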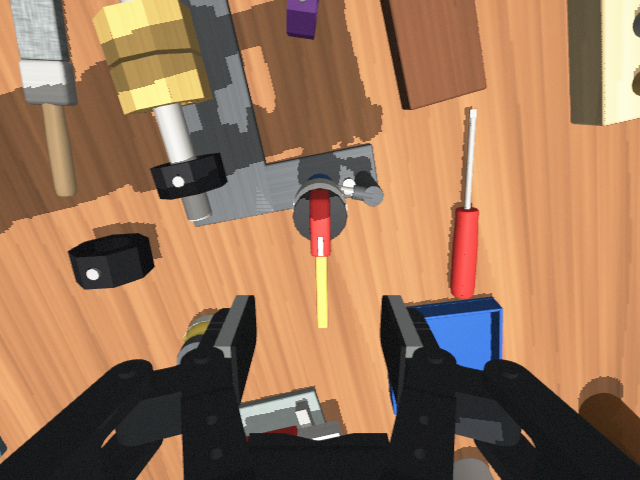

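View pics/s3.png

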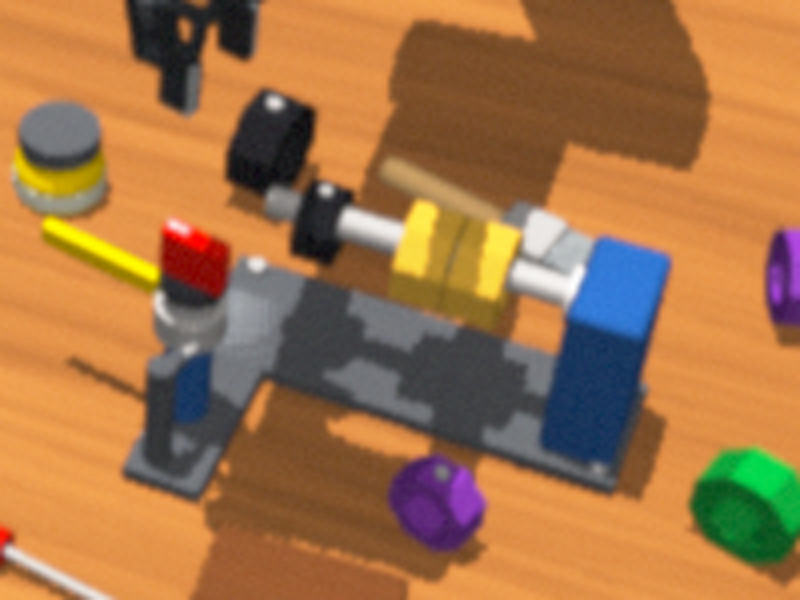

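```bash
cat >> h.py <<'E'
YAW=np.radians(-2.1)
def axis(y): return .5004+(y-.1734)*.0367
def st(): 
    s=bot.read_state();print("t",round(s["t"],1),"F",s["contact_force"].round(1),"w",round(s["grip_width"],4),"p",s["position"].round(3));return s
def pull(y,zg,op,lift,dx=0,f=60):
    bot.command_gripper(op)
    bot.move_pose((axis(y)+dx,y,.25),down(YAW))
    bot.move_straight((axis(y)+dx,y,zg),feed=.1); st()
    bot.command_gripper(0.0,f); st()
    bot.move_straight((axis(y),y,zg+lift),feed=.05); st()
    bot.move_straight((axis(.11),.11,zg+lift),feed=.12); st()
E
python3 - <<'E'
from h import *
print(atz("w2",282,75,.03))
pull(.207,.084,.075,.005)
save("wrist","w5");save("scene","s5")
E
```

```text
[0.38308249 0.13593514 0.03      ]
t 18.7 F [-0.4  0.1 -0.4] w 0.0751 p [0.502 0.207 0.085]
t 19.1 F [-1.2 -0.8  5.3] w 0.048 p [0.502 0.207 0.085]
t 19.3 F [-0.7  0.2 -0.5] w 0.0479 p [0.502 0.207 0.089]
t 20.3 F [ 0.3  0.7 -0.9] w 0.0479 p [0.498 0.11  0.089]
```

View pics/w5.png

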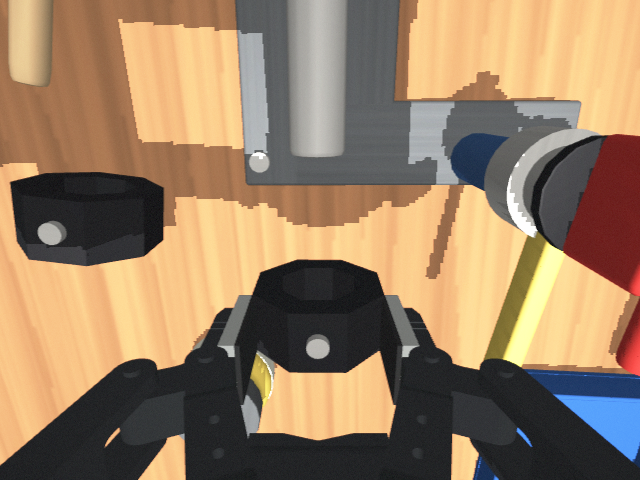

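View pics/s5.png

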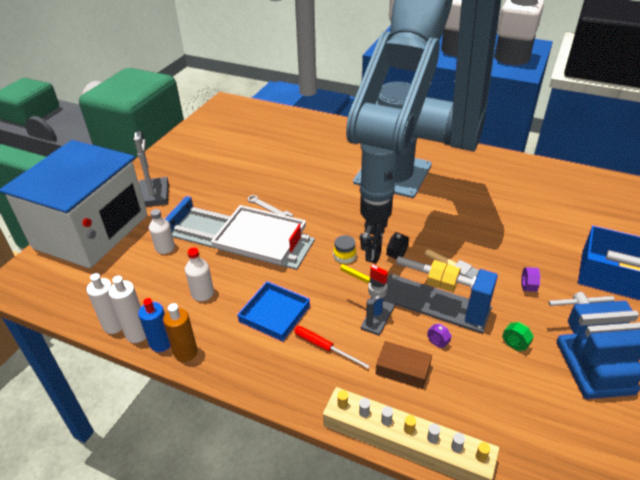

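```bash
python3 - <<'E'
from h import *
bot.move_straight((axis(.11),.11,.2))
bot.move_straight((.60,-.02,.22)); st()
save("wrist","w6");save("scene","s6",(220,260,340,350),5)
print(proj("s6",(.683,-.07,.028)), proj("w6",(.683,-.07,.028)))
E
```

```text
t 22.5 F [ 0.7  0.5 -0.5] w 0.0483 p [ 0.599 -0.019  0.22 ]
[276.51147522 303.89648672] [407.38113683 245.04510255]
```

View pics/w6.png

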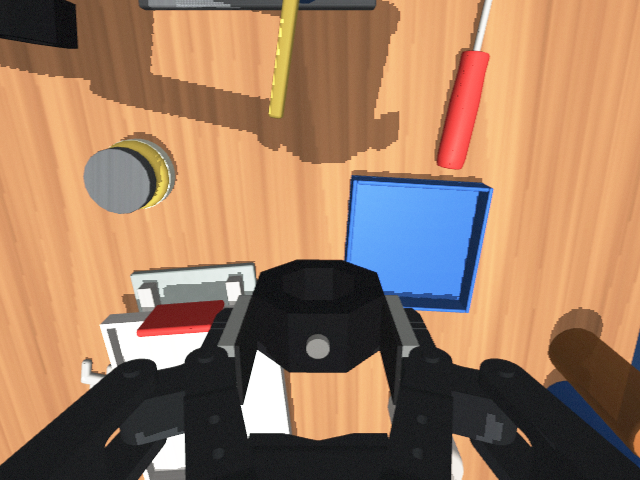

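View pics/s6.png

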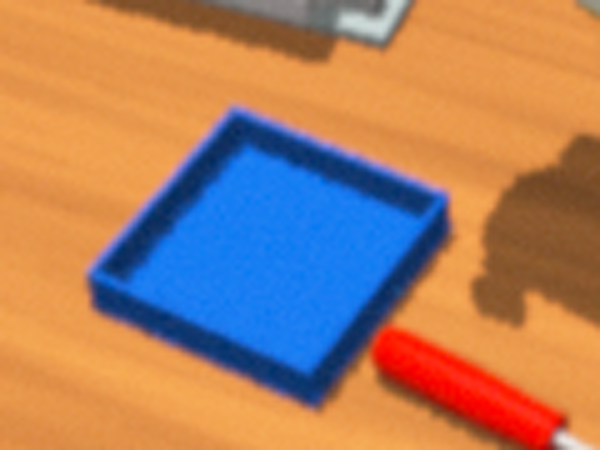

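```bash
python3 - <<'E'
from h import *
print([atz("s6",220+x/5,260+y/5,.028).round(3).tolist() for x,y in [(235,110),(447,198),(318,380),(92,275)]])
print([atz("w6",x,y,.028).round(3).tolist() for x,y in [(353,175),(491,187),(468,311)]])
E
```

```text
[[0.626, -0.127, 0.028], [0.638, -0.001, 0.028], [0.766, -0.008, 0.028], [0.751, -0.138, 0.028]]
[[0.631, -0.0, 0.028], [0.758, -0.016, 0.028], [0.747, -0.144, 0.028]]
```

```bash
python3 - <<'E'
from h import *
bot.move_straight((.690,-.071,.12)); 
r=down(np.radians(-6))
bot.move_straight((.690,-.071,.012),rot=r,feed=.08); st()
bot.command_gripper(.062);st()
bot.move_straight((.690,-.071,.2));bot.move_straight((.60,.06,.3));bot.wait(.2);st()
save("wrist","w7");save("scene","s7",(220,200,520,350),2.6)
E
```

```text
t 25.2 F [-0.7 -0.5 -0.7] w 0.048 p [ 0.691 -0.071  0.013]
t 25.5 F [-0.3 -0.  -0.3] w 0.0619 p [ 0.69  -0.071  0.012]
t 28.5 F [-0.6 -0.6  0.4] w 0.0619 p [0.6   0.059 0.299]
```

View pics/w7.png

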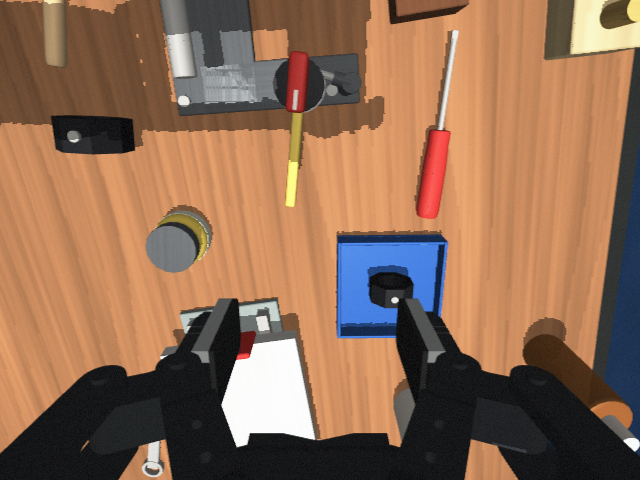

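View pics/s7.png

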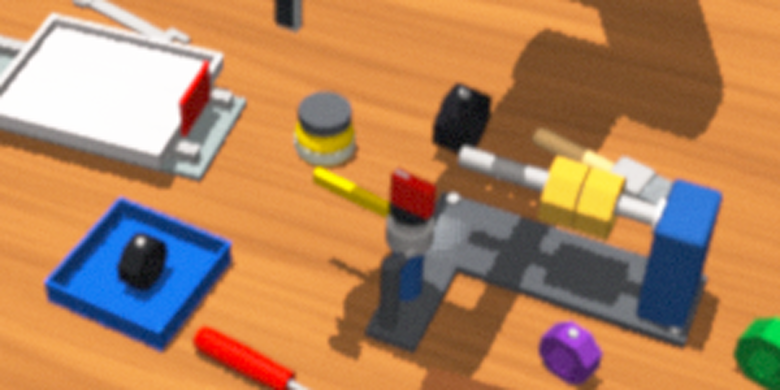

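```bash
python3 - <<'E'
import cv2
im=cv2.imread("pics/s7_full.png")[180:280,160:330];cv2.imwrite("pics/t1.png",cv2.resize(im,None,fx=4.6,fy=4.6,interpolation=cv2.INTER_CUBIC))
E
```

```text
(no output)
```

View pics/t1.png

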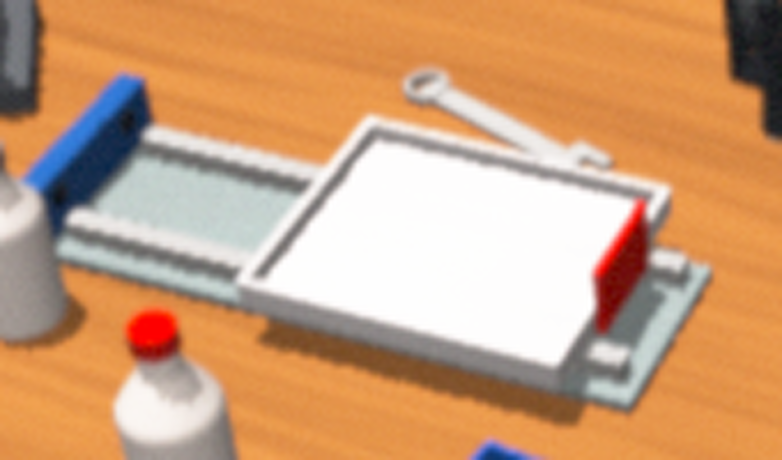

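```bash
python3 - <<'E'
from h import *
P=np.array([atz("s7",160+x/4.6,180+y/4.6,.047) for x,y in [(372,120),(668,190),(560,365),(240,285)]]);print(P.round(3),P.mean(0))
print([atz("w1",u,v,.047).round(3).tolist() for u,v in [(275,110),(416,103)]])
print([atz("w1",u,v,.078).round(3).tolist() for u,v in [(319,110),(378,107)]])
print([atz("s7",160+x/4.6,180+y/4.6,.078).round(3).tolist() for x,y in [(642,205),(598,272)]])
E
```

```text
[[ 0.396 -0.336  0.047]
 [ 0.387 -0.131  0.047]
 [ 0.553 -0.121  0.047]
 [ 0.565 -0.328  0.047]] [ 0.47528775 -0.22892439  0.047     ]
[[0.551, -0.126, 0.047], [0.381, -0.134, 0.047]]
[[0.498, -0.127, 0.078], [0.431, -0.13, 0.078]]
[[0.439, -0.122, 0.078], [0.503, -0.119, 0.078]]
```

```bash
cat >> h.py <<'E'
TC=np.array([.472,-.233]); TY=np.radians(2.6)
def loc(x,y): return TC+np.array([np.cos(TY)*x-np.sin(TY)*y,np.sin(TY)*x+np.cos(TY)*y])
def place(x,y,z=.044):
    s=bot.read_state()["position"]
    bot.move_straight((s[0],s[1],.2));p=loc(x,y)
    bot.move_pose((*p,.2),down(TY));st()
    bot.move_straight((*p,z),feed=.1);st()
    bot.command_gripper(.075);st()
    bot.move_straight((*p,.2))
E
python3 - <<'E'
from h import *
pull(.2755,.083,.082,.006)
save("wrist","w8")
E
```

```text
t 31.7 F [ 0.3 -0.4 -1.2] w 0.0821 p [0.505 0.276 0.084]
t 32.1 F [ 0.7 -1.3  5.5] w 0.0578 p [0.505 0.276 0.084]
t 32.3 F [-0.3 -0.8 -1.6] w 0.0577 p [0.504 0.275 0.089]
t 33.9 F [-0.4 -0.1 -2.3] w 0.0578 p [0.498 0.111 0.089]
```

View pics/w8.png

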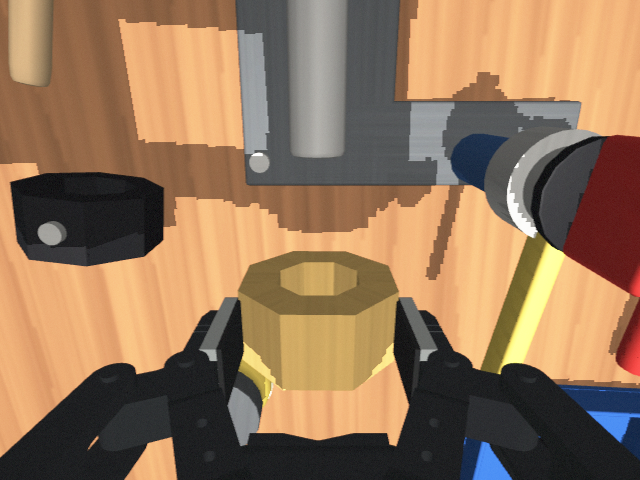

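```bash
python3 - <<'E'
from h import *
place(0,-45e-3)
bot.wait(.3)
bot.move_pose((.50,.12,.3),down(YAW))
save("scene","s9",(160,170,540,350),2.1);save("wrist","w9")
E
```

```text
t 36.3 F [ 0.2 -0.7 -1.8] w 0.0578 p [ 0.474 -0.277  0.2  ]
t 38.0 F [-0.2 -0.1 -0.4] w 0.0581 p [ 0.474 -0.278  0.045]
t 38.3 F [-0.4 -0.6  0.5] w 0.0752 p [ 0.474 -0.278  0.044]
```

View pics/s9.png

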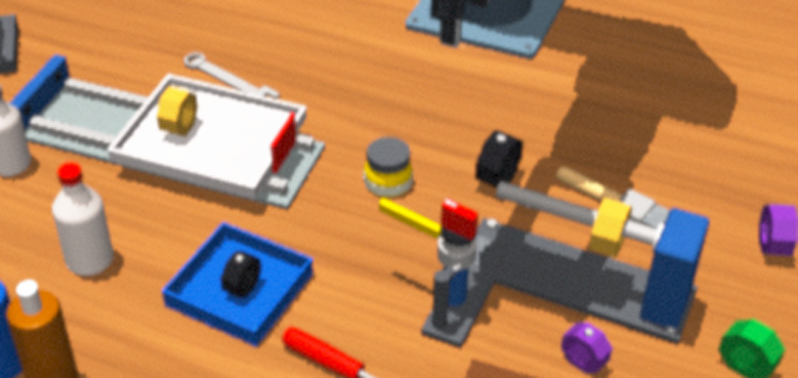

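View pics/w9.png

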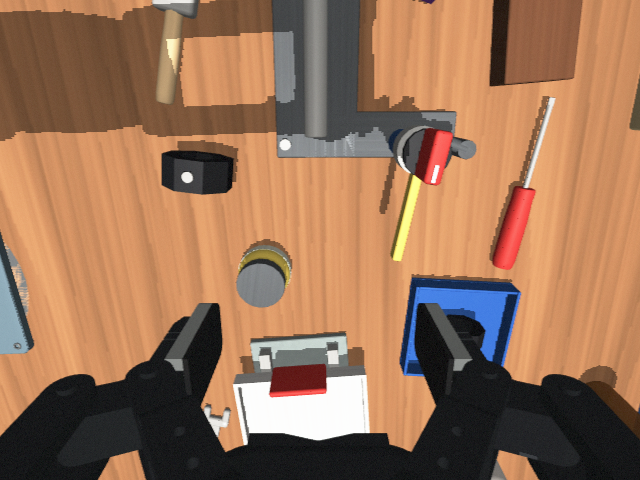

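```bash
python3 - <<'E'
from h import *
bot.move_pose((.50,.24,.34),down(YAW)); save("wrist","w10",(220,0,420,200),4); st()
E
```

```text
t 42.0 F [ 0.8  0.5 -0. ] w 0.0752 p [0.5   0.239 0.339]
```

View pics/w10.png

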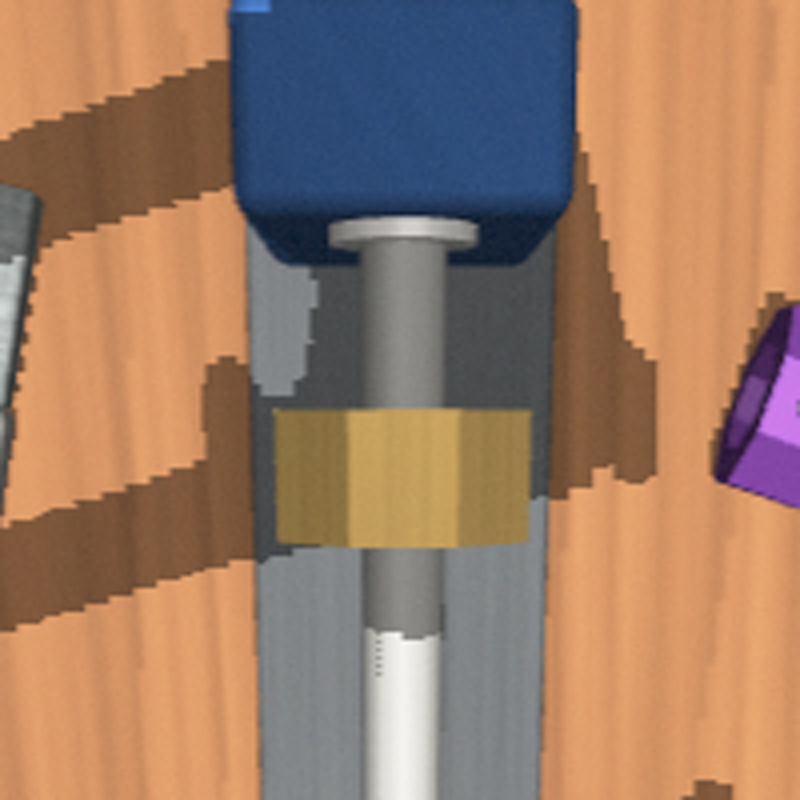

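One ring remains, with its top face between crop rows 410 and 547. I'll compute its y and take it.

```bash
python3 - <<'E'
from h import *
a=atz("w10",220+403/4,410/4,.134);b=atz("w10",220+403/4,547/4,.134);print(a,b)
y=(a[1]+b[1])/2; print(y)
assert .29<y<.32
pull(y,.083,.082,.006)
save("wrist","w11")
place(0,.035)
bot.move_pose((.50,-.02,.3),down(TY));bot.wait(.2);st()
save("scene","s11",(160,170,540,350),2.1);save("wrist","w12")
E
```

```text
[0.50487293 0.32238077 0.134     ] [0.50384998 0.29261957 0.134     ]
0.3075001693913493
t 44.6 F [0.6 0.1 0.4] w 0.0819 p [0.506 0.308 0.084]
t 44.9 F [-0.7 -0.6  4.8] w 0.0579 p [0.506 0.308 0.084]
t 45.2 F [ 0.   0.7 -2.1] w 0.0577 p [0.505 0.307 0.089]
t 47.0 F [ 0.5  0.5 -1.6] w 0.0581 p [0.498 0.111 0.089]
t 49.1 F [-0.8  0.4 -3.1] w 0.0583 p [ 0.47  -0.197  0.2  ]
t 50.8 F [ 0.3  0.1 -2.1] w 0.0578 p [ 0.471 -0.198  0.045]
t 51.2 F [ 0.4  0.5 -0.3] w 0.0749 p [ 0.471 -0.198  0.044]
t 53.4 F [ 0.5 -0.4 -0.7] w 0.075 p [ 0.5   -0.021  0.299]
```

View pics/s11.png

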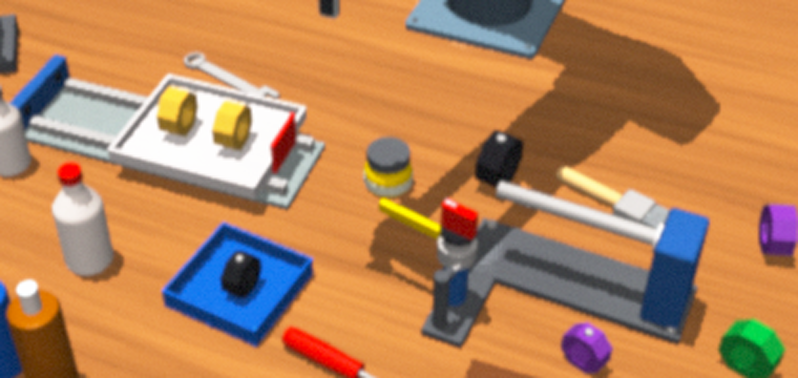

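View pics/w12.png

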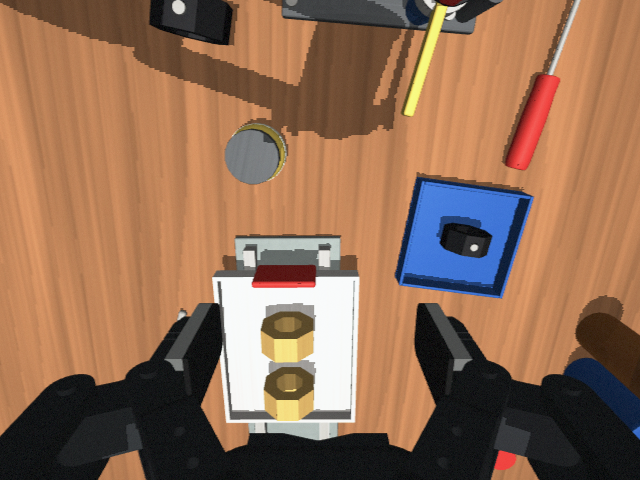

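```bash
python3 - <<'E'
from h import *
bot.command_gripper(0.0,40)
d=np.array([np.sin(TY),-np.cos(TY)]); p0=np.array([.467,-.085])
bot.move_pose((*p0,.2),down(TY)); bot.move_straight((*p0,.052),feed=.1);st()
for k in (.02,.035,.05,.065,.08,.09):
    p=p0+d*k; bot.move_straight((*p,.052),feed=.03); st()
save("scene","s12",(160,170,540,350),2.1)
E
```

```text
t 56.4 F [-0.4  0.1  0. ] w -0.0001 p [ 0.467 -0.085  0.053]
t 57.2 F [ 0.3 -0.3  0.2] w 0.0003 p [ 0.468 -0.105  0.052]
t 57.9 F [1.3 6.3 1.9] w 0.0001 p [ 0.468 -0.119  0.052]
t 58.5 F [1.  7.  1.9] w -0.0001 p [ 0.469 -0.134  0.052]
t 59.1 F [0.6 4.2 0.7] w 0.0 p [ 0.47  -0.149  0.052]
t 59.8 F [-0.5 -0.2  0.3] w -0.0001 p [ 0.471 -0.165  0.052]
t 60.3 F [-0.9  1.3 -0.2] w -0.0001 p [ 0.471 -0.175  0.052]
```

View pics/s12.png

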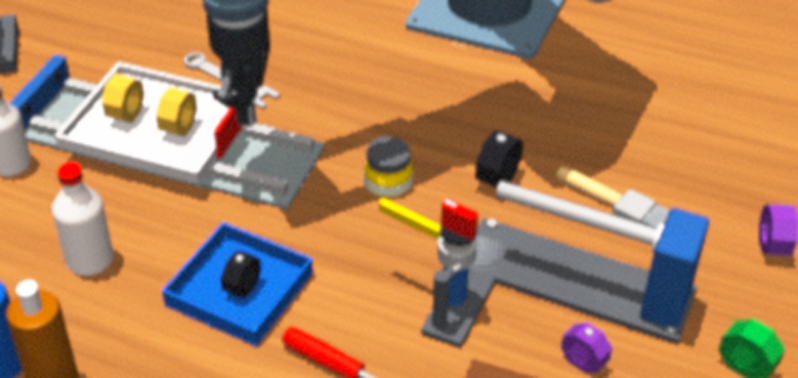

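```bash
python3 - <<'E'
from h import *
d=np.array([np.sin(TY),-np.cos(TY)]); p0=np.array([.467,-.085])
for k in (.095,.1,.104):
    p=p0+d*k; bot.move_straight((*p,.052),feed=.02); s=st()
    if s["contact_force"][1]>12: break
bot.move_straight((*(p0+d*.07),.052));bot.move_straight((*(p0+d*.05),.2));bot.wait(.3)
bot.move_pose((.50,-.04,.3),down(TY))
save("wrist","w13");save("scene","s13",(160,170,330,280),4.6);st()
E
```

```text
t 60.7 F [-0.5  0.4  0.2] w 0.0005 p [ 0.471 -0.18   0.052]
t 61.1 F [ 0.3  0.9 -0.1] w 0.0 p [ 0.472 -0.185  0.052]
t 61.5 F [-0.3 -0.7 -0.4] w 0.0005 p [ 0.472 -0.189  0.052]
t 64.0 F [ 0.8  0.2 -0.7] w -0.0 p [ 0.499 -0.041  0.298]
```

View pics/s13.png

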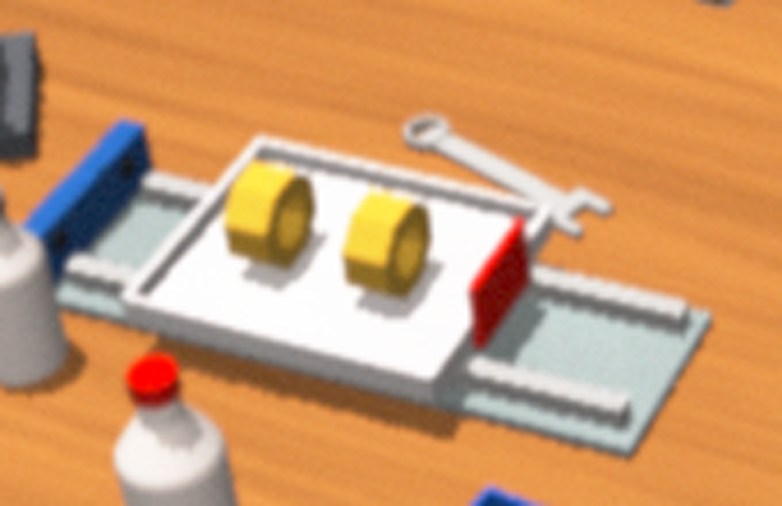

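View pics/w13.png

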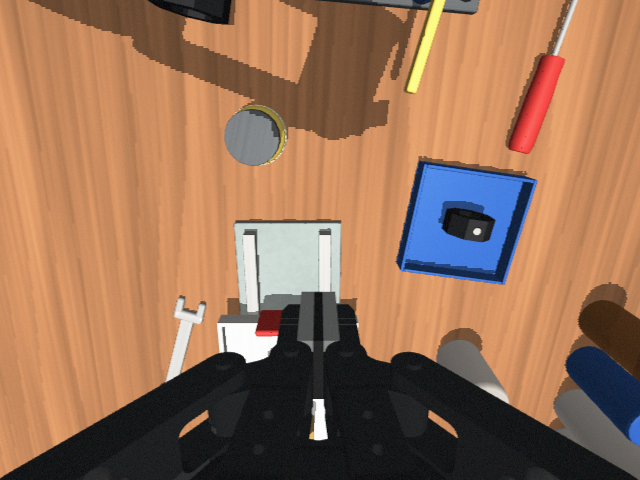

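```bash
python3 - <<'E'
from h import *
A=np.array([atz("s7",160+x/4.6,180+y/4.6,.047) for x,y in [(372,120),(560,365),(240,285)]])
B=np.array([atz("s13",160+x/4.6,170+y/4.6,.047) for x,y in [(262,138),(432,386),(126,303)]])
print((B-A).round(4))
print(atz("s7",160+642/4.6,180+205/4.6,.078)-atz("s13",160+522/4.6,170+220/4.6,.078))
E
```

```text
[[ 0.002  -0.0811  0.    ]
 [ 0.0102 -0.0779  0.    ]
 [ 0.0051 -0.0774  0.    ]]
[-0.00178113  0.07949515  0.        ]
```

```bash
python3 - <<'E'
from h import *
y0=np.radians(-92.2); K=(.5937,.1571)
bot.command_gripper(.05)
bot.move_pose((*K,.25),down(y0+1.4))
bot.move_straight((*K,.131),feed=.1)
bot.command_gripper(0.0,60); st()
for a in (1.05,.7,.35,.02):
    bot.move_pose((*K,.131),down(y0+a)); s=bot.read_state();print(a,s["t"],s["moment"].round(2),s["contact_force"].round(1),s["grip_width"])
bot.command_gripper(.05); bot.move_straight((*K,.25)); bot.wait(.2)
bot.move_pose((.50,.18,.38),down(np.pi/2)); save("wrist","w14");save("scene","s14");save("side","d14");st()
E
```

```text
t 67.2 F [ 1.5 -0.   3.8] w 0.0118 p [0.594 0.157 0.132]
1.05 67.65 [-0.13 -0.24  0.2 ] [ 1.3 -0.1  5.1] 0.011615256426765556
0.7 68.075 [-0.1  -0.24 -0.04] [ 2.1 -0.6  4.9] 0.011335287534118452
0.35 68.5 [-0.15 -0.29 -0.2 ] [ 1.8 -1.7  6.4] 0.011448726016819484
0.02 68.9167 [-0.1  -0.29 -0.29] [ 1.3 -0.7  4.9] 0.01130868380853626
t 73.3 F [ 0.2  0.2 -0.5] w 0.05 p [0.5  0.18 0.38]
```

View pics/w14.png

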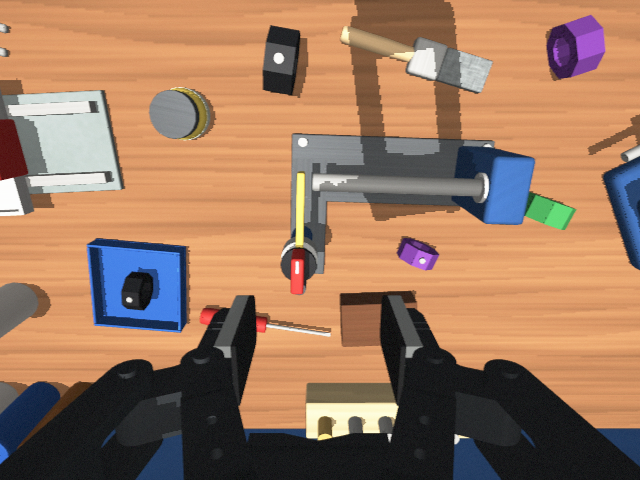

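View pics/s14.png

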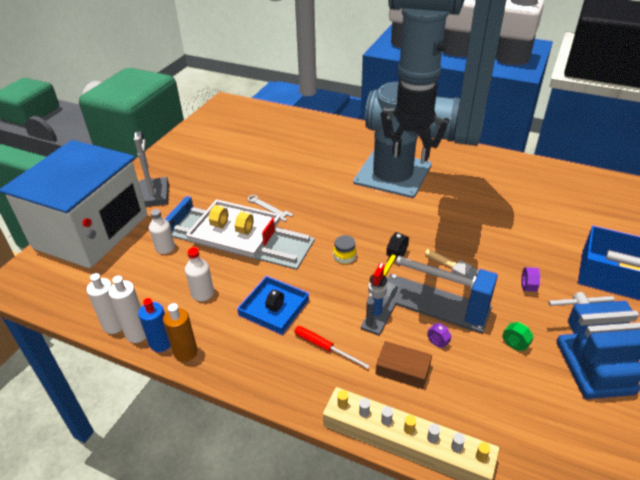

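```bash
python3 -c "
from h import *
bot.hand_in();st()"
```

```text
the job is handed in; nothing more can be done
the job is handed in; nothing more can be done
```

The job is done and handed in at about 73 s; `hand_in()` gives no verdict, so success rests on my own last checks.

**What I did, in order:**
- Clicked the keeper to clear.
- Slid the small black collar off the bar and put it in the blue box.
- Moved both brass rings into the carriage tray. Only two were on the bar.
- Pushed the carriage until the catch took over.
- Clicked the keeper back to locked.

**Last checks, all from pictures before handing in:**
- **Keeper:** the yellow arm lies across the bar end at the same wrist-image position as at the start, about (301, 175).
- **Bar and rings:** the bar is empty, and both rings stand upright in the tray.
- **Collar:** it lies near the middle of the blue box.
- **Carriage:** I measured 77 to 81 mm of travel, mean about 79, against the 75 mm needed. The push force fell to zero past roughly 59 mm of travel, as expected when the catch pulls it home.
- **Other things on the bench:** they looked unmoved by eye; I did not measure them.

**Where readings disagreed:**
- **Blue box:** its first position and the later ones differed by about 7 to 12 mm. I placed the collar using the later ones.
- **Collar height:** its top marker measured 134 mm high, against 130 mm expected from the description. This did not affect the grasp.

Nothing was dropped.

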